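Hang the G-clamp on the clamp stand

ROBOT

A 7-joint arm with a two-finger parallel gripper is mounted at the origin on the work surface; the furniture and walls round the work are solid. World frame = base frame: x ahead of the robot, y to its left, z up, the work surface at z = 0. Lengths are in m, angles in rad, forces in N, time in s.
With the tool pointing down it reaches from about 0.35 to 0.9 m from the base axis. Payload 8.1 kg.
Tool frame: the origin (TCP) lies on the centre line of the jaws, within the pads' length; the fingertips stand 11 mm ahead of it and the grasp point (between the pads) lies 8 mm behind it (arm.nose_length is the distance from the TCP to the fingertips, in m); z points along the fingers, y is the line along which they close (so a half turn about z gives the same grasp; the last joint's range is limited). The gripper opens to 92 mm and grips with 3 to 60 N. Pads are 19 mm wide; open, the fingers measure 130 mm over their backs; the gripper's body (75 mm by 190 mm) begins 47 mm behind the grasp point.
Start: joints at [-1.431, 0.434, 0.025, 1.573, -0.012, 1.134, -0.075], TCP at [0.15, 0.607, 0.238] pointing down, gripper open.
Joint ranges: [-2.62, 2.62], [-0.44, 2.09], [-1.27, 1.32], [0.08, 2.57], [-1.32, 4.46], [0.12, 2], [-2.74, 2.74]. Speed limits (rad/s): [2.22, 2.22, 3.01, 3.01, 3.14, 3.14, 3.14].

INTERFACE

Orientations are given as a rotation vector (axis times angle).
In Python, from cell import arm gives the robot as it stands.
- The arm moves only by the tool jog_arm, never from a script. Its argument "moves" is a list of rows, each a list of 4 numbers: the shift along the tool's x, y, z in m, then the turn about the tool's z in rad. In form: [[tx, ty, tz, spin], ...]. A call has 1 to 20 rows; each row is the pose to reach, as a shift and turn from the pose commanded when the call began, along the tool's axes at that moment; what a row does not reach only later rows make up. A row lasts 1/8 s, in which the tool goes at most 62.5 mm and 10.7 degrees, less where a joint would pass 70% of its speed; a pose out of reach is approached as far as the arm can. A call with a gripper value outside its range is refused whole. "hand" is the finger opening in m, from 0 to 0.0918, set as the call begins (left out, the last holds). The fingers move at their own pace and stop on an object; "newtons" is the grip in N (left out, the last holds). Time passes only in rows, so rows that repeat a pose let the fingers close. It gives the time, the measured TCP pose, the force, the opening and the grip force at its end, in the units of the state.
- arm.observe(): the state, without advancing time (a new reading comes with each control period).
- arm.get_image(name): name is "scene" or "top"; returns a dict with "color" (384x512x3 uint8, red, green, blue), "z_map" (384x512 float32, m along the optical axis (not along the pixel's ray), 0 where there is no reading), "fx", "fy", "cx", "cy" (pixels), "rvec" (rotation vector, rad) and "tvec" (3), from world to camera coordinates, as OpenCV has them. Camera axes: x right, y down, z forward; pixel columns grow to the right and rows downward; lengths in m; the calibration is good to about 2 mm. A picture is of the moment at which its call begins.
- arm.sign_off(): hands the job in; it is judged then, once.
The state is a dict: "clock": time; "joints": joint angles; "dq": joint speeds; "joint_efforts": joint torques, N m; "position": TCP position; "ee_rot": TCP orientation; "force": force on the tool from outside, world axes, zero at the start; "ft_torque": the same for the moment, N m; "width": opening from 0.0 (shut) to 1.0 (fully open); "gripper_force": force on a finger pad.
Only numpy, scipy, OpenCV 4.12 (cv2) and the standard library are available. Lean on these libraries where they do the work, as an engineer would, in place of code of your own. Each camera call takes 0.05 s, during which the arm holds its last target. There are 200 camera calls.

TASK

Put away the blue G-clamp that stands on its back on the bench: hang it on the round arm of the clamp stand, in front of the clamp that already hangs there. It must hang by its fixed jaw, with the arm passing through its throat between the fixed jaw and the screw's pad and the screw end downwards, and be left hanging still and straight. Do not disturb the other clamp, the tin or the screw box.

Things in the scene. Friction and masses are not known exactly. Their poses are not given: they have to be found in the camera images.
- clamp: Blue G-clamp, 0.55 kg, standing on its back on the bench with its throat up: x up, y and z level, origin 45 mm up. In its frame, mm: spine (back of the C) x -45 to -26, y -32 to 80; fixed jaw x -26 to 25, y 61.5 to 81.5; screw boss arm x -26 to 25, y -34 to -12; all z 0 to 21. The throat opens to +x between screw pad and fixed jaw. Mass centre near x -13, y 9, z 11
- clamp_screw (a joint): How far the screw is drawn out (m), 0 to 0.045, at the start 0.024 to 0.040: the opening between the screw's pad and the fixed jaw is this plus 5.5 mm. The screw is stiff (3 N) and stays where it is
- jaw_under (a point): middle of the flat underside of the clamp's fixed jaw (clamp frame 0, 61.5, 10.5 mm); axes as the clamp's
- stand: Fixed steel stand, origin on the bench. Foot plate 200 x 150 x 10 mm, x -65 to 135 mm; post 30 mm square at x = 55, 273 mm high; from its front face (x = 40 mm) a round arm, 22 mm diameter, reaches 115 mm along -x towards the robot, axis at y = 0, z = 240 mm; a black cap of 28 mm diameter covers its end and reaches to x = -80 mm
- bar_seat (a point): on top of the arm (z = 251 mm), 90 mm in front of the post: about the middle of the free length for the clamp, between the other clamp and the end cap; axes as the stand's (x along the arm towards the post, z up)
- bar_tip (a point): above the tip of the arm, at the height of the arm's top (z = 251 mm), x = -80 mm in the stand's frame
- hung_clamp: a like blue G-clamp that already hangs on the arm by its fixed jaw, 35 mm in front of the post (same frame as the clamp; its screw is closed, its y is up and its z points along the arm towards the post)
- tin: paint tin, 77 mm diameter, 127 mm high, standing beyond the clamp, right of the stand; origin under its centre
- screw_box: small screw carton 68 x 110 x 50 mm, on the bench in front and left of the stand; origin under its centre
- screw_pad (a point): Centre of the face of the screw's round pad (20 mm diameter) that looks at the fixed jaw; axes as the clamp's; clamp frame x 15, z 11, y = 56 mm - screw opening. The 10 mm screw runs from it along -y through the boss to a cross handle, 62 mm long along x (-21 to 41), 130 mm behind this face
- jaw_grip (a point): a point in the middle of the clamp's fixed jaw near its free end (clamp frame 10, 71.5, 10.5 mm); the jaw is 21 mm thick here along the clamp's z, between two flat parallel faces, and 20 mm deep along y
Not all that is in view belongs to the job. Leave any orange look-alike of the hung_clamp alone.

How it is judged:
By the outcome, as a careful person would: the job done as asked, in the order asked, and still so for the second after the job is handed in, with the robot touching nothing.
It also fails if it takes over 48 s, if anything falls off the work surface, if the arm or the gripper's body presses on something with over 40 N, if the wrist force passes 120 N, or if a joint passes its speed limit or range.

## Working session

There is one attempt and no reset: what is moved stays moved. The work goes in short steps, Python scripts to look and compute and a tool call to move; the robot and the scene stay as the last step left them, time stands still between calls to the robot, and variables do not carry over. Pictures are saved under pics/ and viewed, at most 10 in all, crops included, and the job is handed in when it is done.

Besides the shell and the picture viewer there is one more tool, called after "Request:" as name([rows], argument=value, ...), one row to a line, values as JSON. jog_arm: Moves the arm, as the interface text tells. Its arguments: {"type":"object","properties":{"moves":{"type":"array"},"hand":{"type":"number"},"newtons":{"type":"number"}},"required":["moves"]}

```bash
ls; mkdir -p pics
python3 - <<'E'
from cell import arm
import cv2,numpy as np
s=arm.observe();print(s)
for n in("scene","top"):
    d=arm.get_image(n);np.savez(n+"0.npz",**d)
    cv2.imwrite(f"pics/{n}0.png",cv2.resize(d["color"][:,:,::-1],(800,600),interpolation=cv2.INTER_CUBIC))
    print(n,d["fx"],d["fy"],d["cx"],d["cy"],d["rvec"],d["tvec"])
E
```

```text
pics
{'clock': 0.0, 'joints': array([-1.43055526,  0.4351934 ,  0.02496202,  1.57410846, -0.01159719,
        1.13398418, -0.07507245]), 'dq': array([-0.00058755,  0.00133104, -0.00154628, -0.00127985, -0.00059458,
        0.00098839, -0.00176164]), 'joint_efforts': array([-2.41481484e-04, -6.67861032e+01,  9.84680839e-01, -3.14451098e+01,
       -6.05829782e-02,  4.31633054e-02,  1.69695641e-04]), 'position': array([0.15021815, 0.60616811, 0.23695881]), 'ee_rot': array([-3.80559858e-01, -3.11840674e+00,  2.43106224e-03]), 'force': array([-0.24485783,  0.44480819, -0.14235166]), 'ft_torque': array([-0.03401898, -0.00190762,  0.0149012 ]), 'gripper_force': 0.0, 'width': 0.9989758527411777}
scene 400.0815237184488 400.0815237184488 252.1929488558572 183.65422727470138 [ 2.0982787  -0.82027406  0.43973536] [-0.4084934   0.33452559  0.72172292]
top 402.96712001081676 402.96712001081676 256.01720895905817 190.945206329691 [ 2.1436981  -2.04434779  0.23592363] [-0.03591965  0.55927565  1.11993262]
```

View pics/scene0.png

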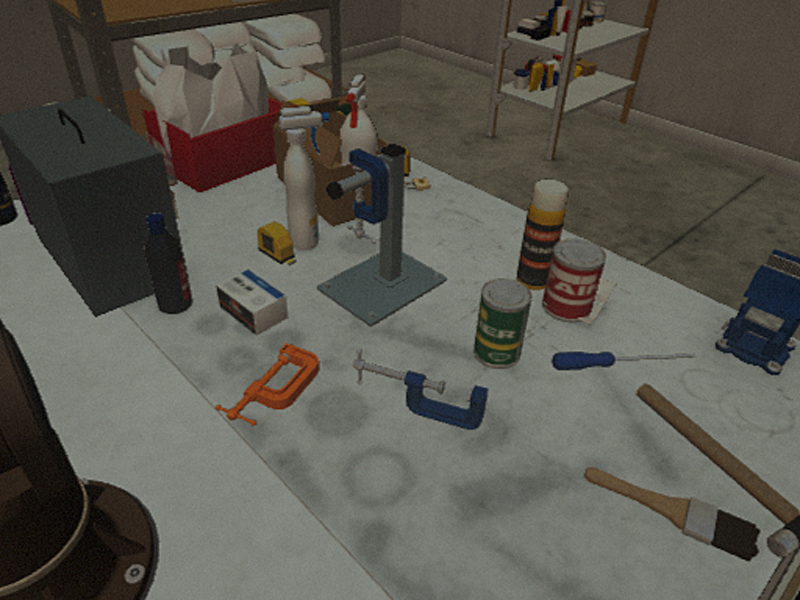

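View pics/top0.png

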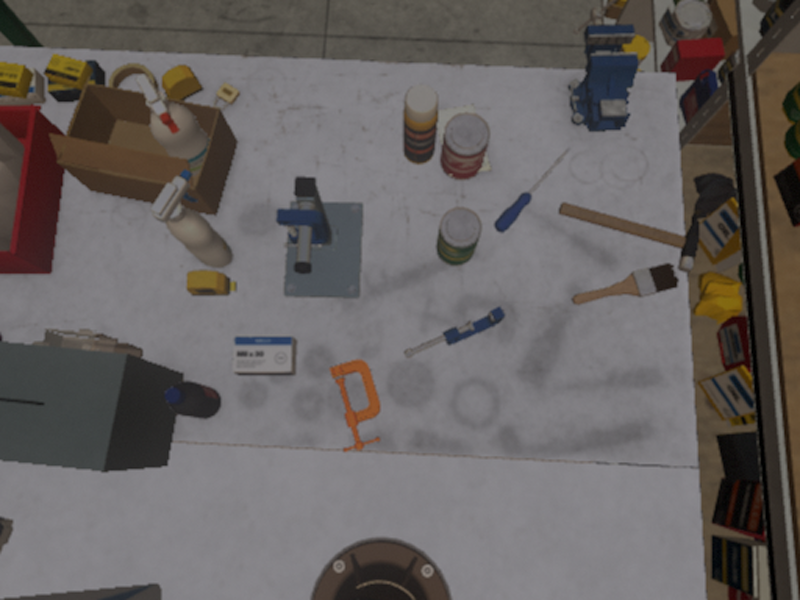

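The scene view shows the blue clamp (fixed jaw at about (480,395), screw handle at (360,368)), the stand with its hung clamp at (370,185), the green tin at (502,322), and an orange decoy. The top view shows the clamp from the handle at (407,353) to the jaw at (500,316), and the arm tip at (302,268).

```bash
cat > h.py <<'E'
import numpy as np,cv2
from scipy.spatial.transform import Rotation as R
def cloud(d):
    z=d["z_map"];v,u=np.mgrid[:z.shape[0],:z.shape[1]]
    p=np.stack([(u-d["cx"])/d["fx"]*z,(v-d["cy"])/d["fy"]*z,z],-1)
    W=(p-d["tvec"])@R.from_rotvec(d["rvec"]).as_matrix()
    W[z==0]=np.nan
    return W
def proj(d,P):
    K=np.array([[d["fx"],0,d["cx"]],[0,d["fy"],d["cy"]],[0,0,1]],float)
    return cv2.projectPoints(np.array(P,float).reshape(-1,1,3),d["rvec"].astype(float),d["tvec"].astype(float),K,None)[0][:,0]
E
python3 - <<'E'
from h import *
np.set_printoptions(precision=4,suppress=True)
for n in("scene","top"):
    d=dict(np.load(n+"0.npz"));W=cloud(d)
    hsv=cv2.cvtColor(d["color"],cv2.COLOR_RGB2HSV)
    s=0.64
    boxes={"scene":dict(clamp=(390,365,500,440),hung=(345,145,390,225),handle=(345,340,405,390)),
           "top":dict(clamp=(435,300,510,350),hung=(272,205,330,245),handle=(400,325,445,362))}[n]
    for k,(a,b,c,e) in boxes.items():
        sl=np.s_[int(b*s):int(e*s),int(a*s):int(c*s)]
        w=W[sl].reshape(-1,3);h=hsv[sl].reshape(-1,3)
        m=np.isfinite(w[:,0])&(w[:,2]>.008)
        if k!="handle": m&=(h[:,0]>95)&(h[:,0]<130)&(h[:,1]>110)
        w=w[m]
        print(n,k,len(w),"min",np.percentile(w,2,0),"max",np.percentile(w,98,0))
        if k=="clamp":
            for lo,hi in((.01,.03),(.03,.055),(.055,.068),(.068,.09)):
                q=w[(w[:,2]>lo)&(w[:,2]<hi)]; print(" z",lo,hi,len(q),q.mean(0),q.min(0),q.max(0))
            np.save(n+"_clamp.npy",w)
    # stand things
    def at(x,y): return W[int(y*s),int(x*s)]
    pts={"scene":dict(post=(392,150),cap=(335,190),bar=(355,180),footL=(318,287),footF=(372,322),footR=(446,280),tin=(505,290),box=(250,290)),
         "top":dict(posttop=(305,185),bartip=(303,266),bar=(304,245),footL=(287,295),footR=(358,296),footBR=(362,205),tin=(460,222),box=(264,357))}[n]
    for k,v in pts.items(): print(n,k,at(*v))
E
```

```text
scene clamp 396 min [ 0.4889 -0.2023  0.0106] max [ 0.5463 -0.0995  0.0742]
 z 0.01 0.03 210 [ 0.5194 -0.1497  0.0201] [ 0.4871 -0.2028  0.0102] [ 0.5424 -0.1046  0.0297]
 z 0.03 0.055 25 [ 0.521  -0.1636  0.0435] [ 0.4882 -0.2041  0.0314] [ 0.543  -0.1012  0.0541]
 z 0.055 0.068 52 [ 0.5114 -0.1471  0.0642] [ 0.4866 -0.2043  0.0572] [ 0.5388 -0.0985  0.0679]
 z 0.068 0.09 102 [ 0.5214 -0.1539  0.0719] [ 0.489  -0.2027  0.068 ] [ 0.5537 -0.0955  0.0755]
scene hung 373 min [0.6322 0.1203 0.1601] max [0.6519 0.1879 0.2732]
scene handle 200 min [ 0.4553 -0.0911  0.0265] max [ 0.4914 -0.0256  0.0896]
scene post [0.6833 0.1458 0.2749]
scene cap [0.5604 0.1409 0.2484]
scene bar [0.6043 0.1441 0.2484]
scene footL [0.572  0.2184 0.0117]
scene footF [0.5796 0.0747 0.0109]
scene footR [0.7702 0.0779 0.0068]
scene tin [ 0.6958 -0.1054  0.126 ]
scene box [0.4499 0.2466 0.05  ]
top clamp 107 min [ 0.4922 -0.1969  0.0147] max [ 0.546  -0.1029  0.0746]
 z 0.01 0.03 64 [ 0.5215 -0.1596  0.0186] [ 0.4991 -0.1807  0.0101] [ 0.5383 -0.1297  0.0255]<stdin>:18: RuntimeWarning: Mean of empty slice.
  ret = um.true_divide(
Traceback (most recent call last):
ValueError: zero-size array to reduction operation minimum which has no identity
```

```bash
python3 - <<'E'
from h import *
a=[]
d=dict(np.load("top0.npz"));c=d["color"][:,:,::-1]
cv2.imwrite("pics/c1.png",np.hstack([cv2.resize(c[185:235,252:332],None,fx=5,fy=5,interpolation=cv2.INTER_CUBIC),cv2.resize(c[105:195,175:255],None,fx=5,fy=5,interpolation=cv2.INTER_CUBIC)[:250]]))
E
python3 - <<'E'
from h import *
from scipy.optimize import least_squares
np.set_printoptions(precision=4,suppress=True)
P={}
for n in("scene","top"):
    d=dict(np.load(n+"0.npz"));W=cloud(d);hsv=cv2.cvtColor(d["color"],cv2.COLOR_RGB2HSV)
    m=(hsv[...,0]>95)&(hsv[...,0]<130)&(hsv[...,1]>110)
    X=np.nan_to_num(W,nan=-9)
    m1=m&(X[...,2]>.006)&(X[...,2]<.09)&(X[...,0]>.45)&(X[...,0]<.58)&(X[...,1]>-.24)&(X[...,1]<-.07)
    P[n]=X[m1]
    m2=m&(X[...,2]>.15)&(X[...,0]>.58)&(X[...,0]<.70)&(X[...,1]>.08)&(X[...,1]<.22); h=X[m2]
    print(n,len(P[n]),"hung",len(h),h.min(0),h.max(0),np.median(h,0))
    # bar: grey points, z .235-.256 in front
    m3=~m&(X[...,2]>.225)&(X[...,2]<.262)&(X[...,0]>.53)&(X[...,0]<.64)&(X[...,1]>.10)&(X[...,1]<.19);b=X[m3]
    print(" bar",len(b),b.min(0),b.max(0))
    t=b[(b[:,2]>np.percentile(b[:,2],40))]
    for lo in np.arange(.54,.64,.015):
        q=b[(b[:,0]>lo)&(b[:,0]<lo+.015)]
        if len(q)>3: print("  ",lo,len(q),"y",q[:,1].min(),q[:,1].max(),"z",q[:,2].max())
    m4=(X[...,2]>.264)&(X[...,2]<.285)&(X[...,0]>.6)&(X[...,0]<.76)&(X[...,1]>.08)&(X[...,1]<.2)&~m;q=X[m4];print(" post",len(q),q.min(0),q.max(0))
    m5=(X[...,2]>.004)&(X[...,2]<.018)&(X[...,0]>.54)&(X[...,0]<.82)&(X[...,1]>.03)&(X[...,1]<.25);q=X[m5]
    r=cv2.minAreaRect(q[:,:2].astype(np.float32));print(" foot",r)
    m6=(X[...,2]>.118)&(X[...,2]<.135)&(X[...,0]>.6)&(X[...,0]<.8)&(X[...,1]>-.2)&(X[...,1]<-.02);q=X[m6];print(" tin",q.min(0),q.max(0))
    m7=(X[...,2]>.02)&(X[...,0]>-.2)&(X[...,0]<.5)&(X[...,1]>.25)&(X[...,1]<1.);q=X[m7];
    print(" left stuff",q.min(0),q.max(0), "toolbox", q[q[:,2]>.15].min(0),q[q[:,2]>.15].max(0))
B=np.array([[-45,-26,-32,80,0,21],[-26,25,61.5,81.5,0,21],[-26,25,-34,-12,0,21]])/1e3
def loc(p,W):
    x,y,a=p; c,s=np.cos(a),np.sin(a)
    # clamp y dir=(c,s), x=up, z=x cross y=(-s,c)
    dx,dy=W[:,0]-x,W[:,1]-y
    return np.stack([W[:,2]-.045,c*dx+s*dy,-s*dx+c*dy],-1)
def dist(p,W):
    L=loc(p,W);D=[]
    for b in B:
        lo,hi=b[::2],b[1::2];q=np.abs(L-(lo+hi)/2)-(hi-lo)/2
        D.append(np.linalg.norm(np.maximum(q,0),axis=1)+np.minimum(q.max(1),0))
    return np.min(D,0)
for n,A in list(P.items())+[("both",np.vstack([P["scene"],P["top"]]))]:
    r=least_squares(dist,[.51,-.13,-1.2],args=(A,),loss="soft_l1",f_scale=.002)
    p=r.x;c,s=np.cos(p[2]),np.sin(p[2])
    g=lambda y,z:(p[0]+c*y-s*z,p[1]+s*y+c*z)
    print(n,p,np.abs(r.fun).mean(),"jaw",g(.0715,.0105),"boss",g(-.023,.0105))
E
```

```text
scene 416 hung 373 [0.6314 0.1186 0.1558] [0.6552 0.1923 0.2747] [0.6383 0.1462 0.2539]
 bar 327 [0.5571 0.1182 0.2253] [0.64   0.1884 0.2618]
   0.555 89 y 0.13489018056512692 0.15928689047299452 z 0.25570300447555805
   0.5700000000000001 39 y 0.13660202352193213 0.15297098653144617 z 0.25369019130202025
   0.5850000000000001 43 y 0.1379158127862128 0.15623478116422293 z 0.253144111923803
   0.6000000000000001 44 y 0.13718160096596357 0.15120855662437965 z 0.25368102589381497
   0.6150000000000001 42 y 0.13720208333192263 0.1547779837645211 z 0.25307054366574017
   0.6300000000000001 70 y 0.11820966267741702 0.18835655114623376 z 0.26184903768106843
 post 143 [0.6332 0.1243 0.2642] [0.7115 0.1942 0.276 ]
 foot ((0.685621976852417, 0.1433364450931549), (0.19919990003108978, 0.27201148867607117), 88.62504577636719)
 tin [ 0.6507 -0.1526  0.1183] [ 0.7278 -0.0755  0.13  ]
 left stuff [0.2186 0.2502 0.02  ] [0.4814 0.9036 0.2959] toolbox [0.2347 0.3349 0.15  ] [0.4797 0.9036 0.2959]
top 108 hung 164 [0.6321 0.1317 0.157 ] [0.6498 0.1902 0.2746] [0.6397 0.1584 0.2702]
 bar 345 [0.5573 0
[... 770 characters left out ...]
 ]
 left stuff [-0.0039  0.2502  0.0201] [0.4788 0.6643 0.3327] toolbox [0.1216 0.3363 0.15  ] [0.4401 0.6008 0.3327]
scene [ 0.5029 -0.131  -1.1093] 0.0018848560261048469 jaw (np.float64(0.5440941459170464), np.float64(-0.19033797112531187)) boss (np.float64(0.502016418025153), np.float64(-0.1057228730904117))
top [ 0.4925 -0.1417 -0.9838] 0.00191402134527779 jaw (np.float64(0.5408043848831883), np.float64(-0.19538011250888962)) boss (np.float64(0.4884607838266748), np.float64(-0.11670103378756395))
both [ 0.5028 -0.131  -1.1105] 0.0018685766955902241 jaw (np.float64(0.5439751099305354), np.float64(-0.19040605278851405)) boss (np.float64(0.5020011052116596), np.float64(-0.1057394541332014))
```

View pics/c1.png

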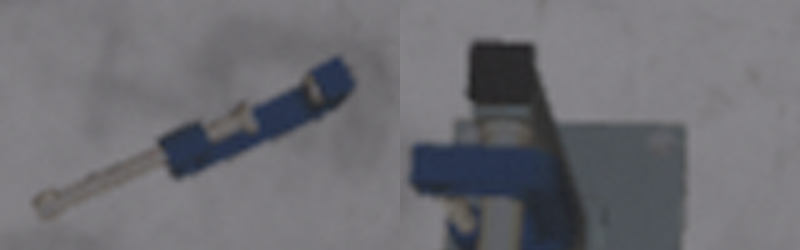

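The crop shows the jaw's top face around crop (332,78), the boss top around (183,145), the screw pad at (248,120) and the handle at (47,205); on the right is the hung clamp, with the post behind it.

Run:
```python
from h import *
np.set_printoptions(precision=4,suppress=True)
d=dict(np.load("top0.npz"))
def ray(u,v,z):
    Rm=R.from_rotvec(d["rvec"]).as_matrix();C=-Rm.T@d["tvec"]
    r=Rm.T@np.array([(u-d["cx"])/d["fx"],(v-d["cy"])/d["fy"],1]);return C+r*(z-C[2])/r[2]
f=lambda x,y,z:ray(252+x/5-.4,185+y/5-.4,z)
for k,(x,y,z) in dict(jaw=(332,77,.07),boss=(183,144,.07),pad=(247,120,.066),handle=(45,203,.075)).items(): print(k,f(x,y,z))
# overlay model for the two fits
im=cv2.resize(d["color"][185:235,252:332][:,:,::-1],None,fx=8,fy=8,interpolation=cv2.INTER_CUBIC)
for p,col in (((.5028,-.131,-1.1105),(0,255,255)),):
    x,y,a=p;c,s=np.cos(a),np.sin(a)
    for b in [[61.5,81.5,25],[-34,-12,25],[-32,80,-26]]:
        P=[[x+c*yy-s*zz,y+s*yy+c*zz,.045+b[2]/1e3] for yy,zz in [(b[0]/1e3,0),(b[1]/1e3,0),(b[1]/1e3,.021),(b[0]/1e3,.021)]]
        q=(proj(d,P)-[252,185]+.5)*8
        cv2.polylines(im,[q.astype(np.int32)],True,col,1)
cv2.imwrite("pics/c2.png",im)
```

```text
jaw [ 0.5407 -0.191   0.07  ]
boss [ 0.497  -0.1055  0.07  ]
pad [ 0.5136 -0.1426  0.066 ]
handle [ 0.4581 -0.0274  0.075 ]
```

View pics/c2.png

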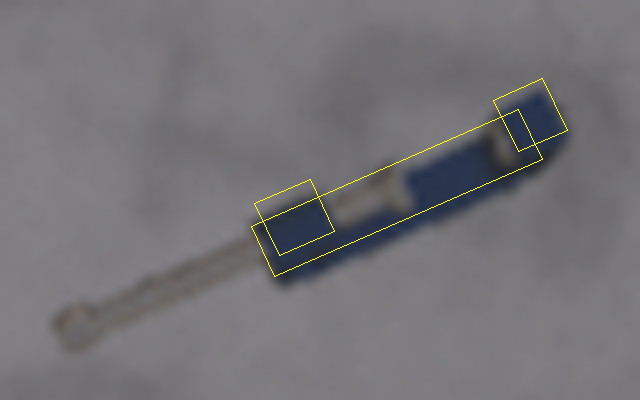

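The yellow model (scene fit) sits about 3 mm too far in +x. Corrected, the jaw centre is near (0.541,-0.191), yaw about -1.105 and the opening about 44 mm, which is ample for the 22 mm arm.

```bash
cat >> h.py <<'E'
def go(target,ang=None):
    """tool-frame shift to reach world target; ang = wanted world angle of tool y (rad)"""
    from cell import arm
    s=arm.observe();M=R.from_rotvec(s["ee_rot"]).as_matrix()
    t=M.T@(np.array(target)-s["position"]);sp=0
    if ang is not None:
        a=np.arctan2(M[1,1],M[0,1]);sp=-((ang-a+np.pi/2)%np.pi-np.pi/2)
    return np.round(np.r_[t,sp],4)
E
python3 - <<'E'
from h import *
a=np.radians(26.7)
for t in ([.150,.606,.45],[.541,-.191,.45],[.541,-.191,.15]): print(go(t,a))
E
```

```text
[ 1.000e-04 -6.000e-04 -2.130e-01  8.619e-01]
[-0.5711 -0.6801 -0.2119  0.8619]
[-0.571  -0.6797  0.0881  0.8619]
```

Request:
jog_arm([
  [0, 0, -0.06, 0],
  [0, 0, -0.12, 0],
  [0, 0, -0.18, 0],
  [0, 0, -0.212, 0],
  [-0.571, -0.68, -0.212, 0.862],
  [-0.571, -0.68, -0.212, 0.862],
  [-0.571, -0.68, -0.212, 0.862],
  [-0.571, -0.68, -0.212, 0.862],
  [-0.571, -0.68, -0.212, 0.862],
  [-0.571, -0.68, -0.212, 0.862],
  [-0.571, -0.68, -0.212, 0.862],
  [-0.571, -0.68, -0.212, 0.862],
  [-0.571, -0.68, -0.212, 0.862],
  [-0.571, -0.68, -0.212, 0.862],
  [-0.571, -0.68, -0.212, 0.862],
  [-0.571, -0.68, -0.212, 0.862],
  [-0.571, -0.68, -0.212, 0.862],
  [-0.571, -0.68, -0.212, 0.862],
  [-0.571, -0.68, -0.212, 0.862],
  [-0.571, -0.68, -0.212, 0.862],
], hand=0.0918)

```text
clock: 2.6
position: [0.5408, -0.1913, 0.4491]
ee_rot: [-1.651, -2.672, 0.002]
force: [0.3, 0.3, -0.5]
width: 0.999
gripper_force: 0.0
```

Request:
jog_arm([
  [0, 0, 0.06, 0],
  [0, 0, 0.12, 0],
  [0, 0, 0.18, 0],
  [0, 0, 0.24, 0],
  [0, 0, 0.3, 0],
  [0, 0, 0.34, 0],
  [0, 0, 0.36, 0],
  [0, 0, 0.375, 0],
  [0, 0, 0.384, 0],
  [0, 0, 0.384, 0],
])

```text
clock: 3.85
position: [0.5413, -0.1906, 0.0661]
ee_rot: [1.648, 2.674, 0.001]
force: [-0.2, 0.1, 0.6]
width: 1.001
gripper_force: 0.0
```

Request:
jog_arm([
  [0, 0, 0, 0],
  [0, 0, 0, 0],
  [0, 0, 0, 0],
  [0, 0, 0, 0],
  [0, 0, 0, 0],
  [0, 0, 0, 0],
  [0, 0, 0, 0],
  [0, 0, 0, 0],
], hand=0.0, newtons=10)

```text
clock: 4.85
position: [0.5411, -0.1907, 0.0657]
ee_rot: [1.649, 2.674, 0.0]
force: [-0.1, 0.2, -1.2]
width: 0.23
gripper_force: 10.0
```

Request:
jog_arm([
  [0, 0, -0.01, 0],
  [0, 0, -0.02, 0],
  [0, 0, -0.03, 0],
  [0, 0, -0.045, 0],
  [0, 0, -0.06, 0],
  [0, 0, -0.08, 0],
  [0, 0, -0.1, 0],
  [0, 0, -0.12, 0],
  [0, 0, -0.14, 0],
  [0, 0, -0.16, 0],
  [0, 0, -0.18, 0],
  [0, 0, -0.18, 0],
])

```text
clock: 6.35
position: [0.5416, -0.1914, 0.2475]
ee_rot: [1.648, 2.671, 0.002]
force: [-0.4, -0.8, -6.8]
width: 0.226
gripper_force: 10.0
```

```bash
cat > snap.py <<'E'
import sys
from h import *
from cell import arm
n,tag,x0,y0,x1,y1=sys.argv[1],sys.argv[2],*map(int,sys.argv[3:7])
d=arm.get_image(n);np.savez(tag+".npz",**d)
c=d["color"][y0:y1,x0:x1,::-1];f=min(800/(x1-x0),600/(y1-y0))
cv2.imwrite(f"pics/{tag}.png",cv2.resize(c,None,fx=f,fy=f,interpolation=cv2.INTER_CUBIC));print(c.shape,f)
E
python3 snap.py scene s1 180 60 380 210
```

```text
(150, 200, 3) 4.0
```

View pics/s1.png

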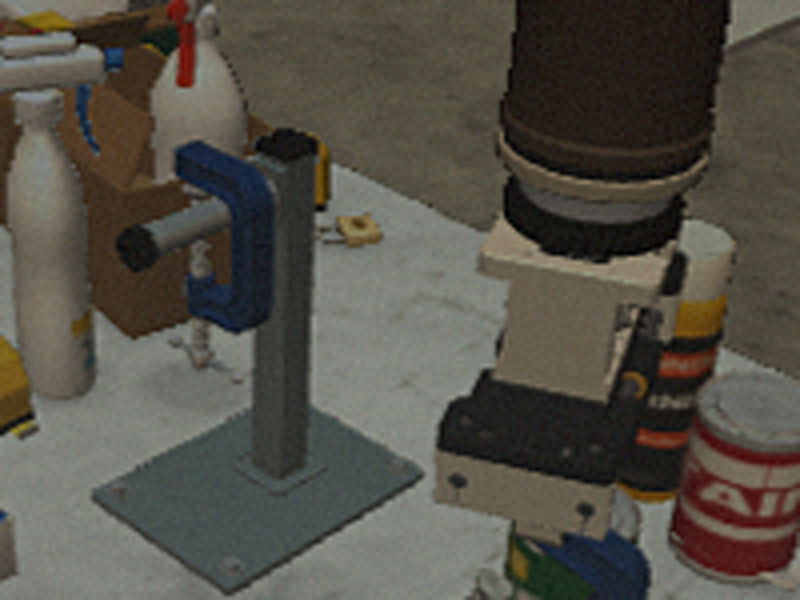

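The crop is too high: it shows the stand and the gripper, with only the top of the clamp at (610,570). I'll re-crop the same picture.

Run:
```python
from h import *
d=dict(np.load("s1.npz"));c=d["color"][170:300,250:400,::-1]
cv2.imwrite("pics/s1b.png",cv2.resize(c,None,fx=4,fy=4,interpolation=cv2.INTER_CUBIC))
```

```text
(no output)
```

View pics/s1b.png

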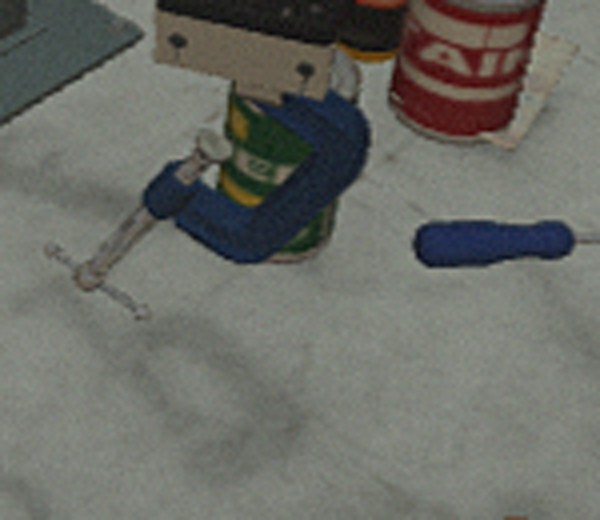

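The clamp hangs from the jaw and has pivoted: the spine slopes, the pad is at (212,146) and the handle at (90,275). I'll fit the tilt.

```bash
cat >> h.py <<'E'
from scipy.optimize import least_squares
BX=np.array([[-45,-26,-32,80,0,21],[-26,25,61.5,81.5,0,21],[-26,25,-34,-12,0,21]])/1e3
def rot(zang,th):
    # clamp z horizontal at world angle zang; th=0: x up ; th=pi/2: y up
    z=np.array([np.cos(zang),np.sin(zang),0]);u=np.array([0,0,1.]);l=np.cross(z,u) # y at th=0
    y=np.cos(th)*l+np.sin(th)*u; x=np.cross(y,z); return np.stack([x,y,z],1)
def fit(d,lo,hi,zang,g0,th0=1.0,free_yaw=False):
    """pose of jaw_grip point and tilt from blue points in world box"""
    W=np.nan_to_num(cloud(d),nan=-9);hsv=cv2.cvtColor(d["color"],cv2.COLOR_RGB2HSV)
    m=(hsv[...,0]>95)&(hsv[...,0]<130)&(hsv[...,1]>110)&np.all((W>lo)&(W<hi),-1)
    P=W[m];G=np.array([.010,.0715,.0105])
    def f(p):
        L=(P-p[:3])@rot(zang+(p[4] if free_yaw else 0),p[3])+G;D=[]
        for b in BX:
            q=np.abs(L-(b[::2]+b[1::2])/2)-(b[1::2]-b[::2])/2
            D.append(np.linalg.norm(np.maximum(q,0),axis=1)+np.minimum(q.max(1),0))
        return np.min(D,0)
    best=min((least_squares(f,np.r_[g0,t,0],loss="soft_l1",f_scale=.002) for t in (th0-.4,th0,th0+.4)),key=lambda r:r.cost)
    return best.x,len(P),np.abs(best.fun).mean()
E
python3 - <<'E'
from h import *
np.set_printoptions(precision=4,suppress=True)
d=dict(np.load("s1.npz"))
print(fit(d,[.42,-.28,.05],[.62,-.04,.30],np.radians(26.6),[.541,-.191,.245]))
E
```

```text
(array([ 0.5473, -0.1965,  0.24  ,  1.0618,  0.    ]), 525, np.float64(0.0021175096146222464))
```

Run:
```python
from h import *
print(go([.594,.058,.2335],np.radians(2.3)))
```

```text
[0.1986 0.159  0.0128 0.4256]
```

Request:
jog_arm([
  [0.008, 0.006, 0, 0.02],
  [0.022, 0.018, 0, 0.05],
  [0.04, 0.032, 0.002, 0.09],
  [0.06, 0.048, 0.003, 0.13],
  [0.08, 0.064, 0.005, 0.17],
  [0.1, 0.08, 0.006, 0.22],
  [0.12, 0.096, 0.008, 0.26],
  [0.14, 0.112, 0.009, 0.3],
  [0.16, 0.128, 0.01, 0.34],
  [0.178, 0.142, 0.012, 0.38],
  [0.19, 0.152, 0.013, 0.41],
  [0.1986, 0.159, 0.013, 0.426],
  [0.1986, 0.159, 0.013, 0.426],
  [0.1986, 0.159, 0.013, 0.426],
])

```text
clock: 8.15
position: [0.5936, 0.0573, 0.2327]
ee_rot: [2.177, 2.264, -0.001]
force: [0.2, -0.6, -6.1]
width: 0.23
gripper_force: 10.0
```

```bash
python3 snap.py scene s2 180 70 320 220; python3 snap.py top t2 150 110 310 230
python3 - <<'E'
from h import *
np.set_printoptions(precision=4,suppress=True)
for n in("s2","t2"):
    d=dict(np.load(n+".npz"))
    print(n,fit(d,[.54,-.06,.04],[.66,.112,.29],np.radians(2.3),[.594,.055,.23],free_yaw=True))
    W=np.nan_to_num(cloud(d),nan=-9)
    for lo in (.57,.585,.60):
        m=(W[...,0]>lo)&(W[...,0]<lo+.015)&(W[...,1]>.12)&(W[...,1]<.17)&(W[...,2]>.23)&(W[...,2]<.265);q=W[m]
        print(lo,len(q),q[:,1].min(),q[:,1].max(),q[:,2].max())
E
```

```text
(150, 140, 3) 4.0
(120, 160, 3) 5.0
s2 (array([ 0.5964,  0.0554,  0.227 ,  1.0691, -0.0059]), 400, np.float64(0.0017372806910936278))Traceback (most recent call last):
  File "<stdin>", line 9, in <module>
    return umr_minimum(a, axis, None, out, keepdims, initial, where)
ValueError: zero-size array to reduction operation minimum which has no identity
```

View pics/s2.png

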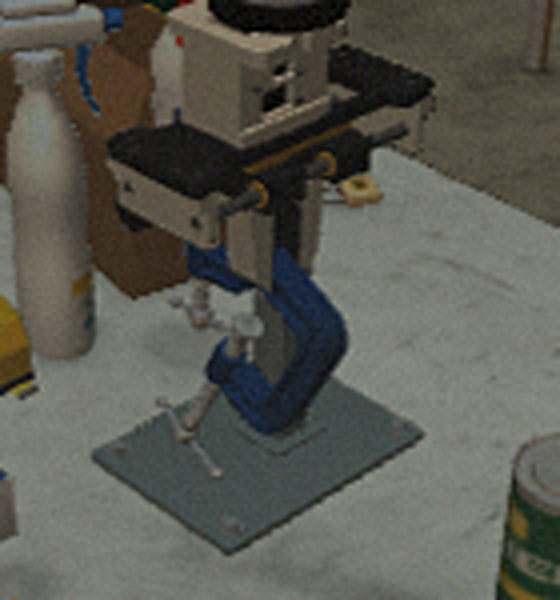

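The gripper hides the arm. The clamp is ready right of the stand, tilted 61° (pad at (248,325), handle at (190,435)). Tool x is now across the arm and tool y is along it.

Request:
jog_arm([
  [0.006, 0, -0.003, 0],
  [0.015, 0, -0.0075, 0],
  [0.025, 0, -0.012, 0],
  [0.035, 0, -0.017, 0],
  [0.045, 0, -0.022, 0],
  [0.053, 0, -0.026, 0],
  [0.058, 0, -0.0285, 0],
  [0.06, 0, -0.0295, 0],
  [0.06, 0, -0.0295, 0],
])

```text
clock: 9.38
position: [0.5914, 0.1179, 0.2622]
ee_rot: [2.177, 2.265, -0.0]
force: [0.7, -0.6, -6.0]
width: 0.226
gripper_force: 10.0
```

Request:
jog_arm([
  [0.004, 0, -0.002, 0],
  [0.01, 0, -0.005, 0],
  [0.017, 0, -0.008, 0],
  [0.024, 0, -0.0115, 0],
  [0.031, 0, -0.015, 0],
  [0.037, 0, -0.018, 0],
  [0.04, 0, -0.0195, 0],
  [0.04, 0, -0.0195, 0],
])

```text
clock: 10.38
position: [0.5899, 0.1583, 0.2818]
ee_rot: [2.176, 2.266, 0.0]
force: [-0.7, -0.7, -6.2]
width: 0.225
gripper_force: 10.0
```

```bash
python3 snap.py scene s3 180 70 320 220
python3 - <<'E'
from h import *
np.set_printoptions(precision=4,suppress=True)
d=dict(np.load("s3.npz"))
print(fit(d,[.54,.06,.04],[.615,.25,.33],np.radians(2.3),[.59,.152,.272],free_yaw=True))
E
```

```text
(150, 140, 3) 4.0
(array([ 0.5932,  0.1459,  0.2701,  1.0523, -0.0022]), 434, np.float64(0.0017299254739074742))
```

View pics/s3.png

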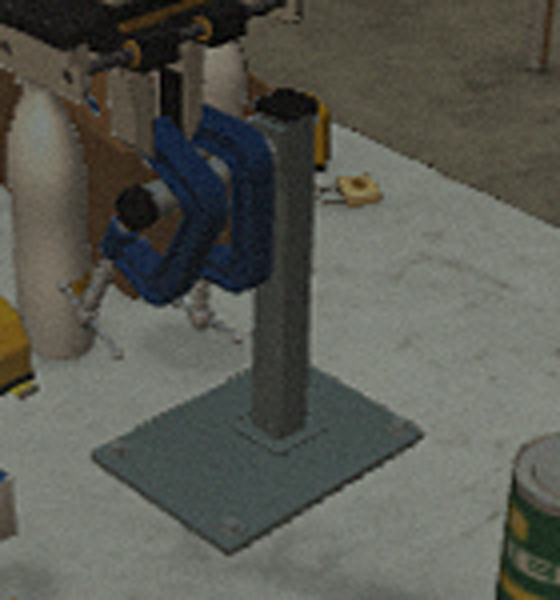

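The arm now passes through the throat without contact: cap at (137,207), jaw above it and pad below. Next I'll lower the clamp and turn it about the arm until it is upright.

Request:
jog_arm([
  [0.003, 0, 0, 0],
  [0.005, 0, 0.002, 0],
  [0.007, 0, 0.0035, 0],
  [0.009, 0, 0.0045, 0],
  [0.011, 0, 0.006, 0],
  [0.013, 0, 0.0075, 0],
  [0.013, 0, 0.0075, 0],
])

```text
clock: 11.3
position: [0.5894, 0.171, 0.2742]
ee_rot: [2.177, 2.265, 0.0]
force: [-0.8, -3.9, -3.7]
width: 0.225
gripper_force: 10.0
```

```bash
cat > q.py <<'E'
from h import *
from cell import arm
np.set_printoptions(precision=4,suppress=True)
d=arm.get_image("scene");np.savez("last.npz",**d)
r=fit(d,[.54,.06,.04],[.615,.25,.33],np.radians(2.3),[.59,.152,.272],th0=1.3,free_yaw=True)
g=r[0][:3]+[-.003,-.001,-.002];t=r[0][3]
x=np.array([np.sin(t),np.cos(t)]);y=np.array([-np.cos(t),np.sin(t)]);b=np.array([.148,.240])-g[1:]
print(r,"th",np.degrees(t),"bar in clamp",10+1e3*b@x,71.5+1e3*b@y); s=arm.observe();print(s["position"],s["force"],s["ft_torque"],s["width"])
E
python3 q.py
```

```text
(array([ 0.593 ,  0.1572,  0.2656,  1.2507, -0.0013]), 413, np.float64(0.0018480750828837038)) th 71.65710787814452 bar in clamp -5.220043738759465 51.6542196354056
[0.5894 0.171  0.2743] [-0.5109 -2.7676 -3.9476] [-0.6946  0.0383  0.0094] 0.22689792010042778
```

Request:
jog_arm([
  [0.003, 0, 0.002, 0],
  [0.005, 0, 0.004, 0],
  [0.007, 0, 0.0065, 0],
  [0.009, 0, 0.009, 0],
  [0.009, 0, 0.009, 0],
])

```text
clock: 11.98
position: [0.5893, 0.1803, 0.2655]
ee_rot: [2.176, 2.265, 0.001]
force: [1.0, -4.0, 1.4]
width: 0.228
gripper_force: 10.0
```

```bash
python3 q.py
```

```text
(array([ 0.5932,  0.1658,  0.2604,  1.6677, -0.0198]), 432, np.float64(0.0017816279512184957)) th 95.55422093474495 bar in clamp -4.972215017409551 51.52799120369767
[0.5893 0.1803 0.2656] [ 0.2839 -3.5584  1.8817] [-0.8353 -0.1126  0.054 ] 0.22755025355823366
```

Request:
jog_arm([
  [0, 0, -0.0015, 0],
  [0.002, 0, -0.002, 0],
  [0.004, 0, -0.002, 0],
  [0.006, 0, -0.002, 0],
  [0.008, 0, -0.002, 0],
  [0.008, 0, -0.002, 0],
])

```text
clock: 12.78
position: [0.5885, 0.1887, 0.2671]
ee_rot: [-2.175, -2.266, -0.0]
force: [-0.1, 0.2, -2.0]
width: 0.229
gripper_force: 10.0
```

```bash
python3 q.py
```

```text
(array([0.5922, 0.1753, 0.2613, 1.6049, 0.0003]), 425, np.float64(0.0017754852997316237)) th 91.95386047295068 bar in clamp -15.628315475798267 51.30493549718943
[0.5885 0.1887 0.2671] [-0.3674  0.0203 -3.1336] [0.0071 0.131  0.0327] 0.22574809936811843
```

Request:
jog_arm([
  [0, 0, 0, 0],
  [0, 0, 0, 0],
  [0, 0, 0, 0],
  [0, 0, 0, 0],
  [0, 0, 0, 0],
  [0, 0, 0, 0],
], hand=0.031)

```text
clock: 13.58
position: [0.5886, 0.1881, 0.2672]
ee_rot: [2.177, 2.265, 0.0]
force: [-0.0, -0.4, -0.0]
width: 0.342
gripper_force: 0.0
```

```bash
python3 q.py
```

```text
(array([ 0.5925,  0.1752,  0.2614,  1.6018, -0.0046]), 443, np.float64(0.001924291210461515)) th 91.7769852613999 bar in clamp -15.63099492898056 51.27152687911736
[0.5886 0.1881 0.2672] [-0.0492 -0.2251 -0.816 ] [-0.1436  0.0461  0.0589] 0.3352948190481904
```

Hanging straight. Now I'll retract straight up, slowly at first, and look again.

Request:
jog_arm([
  [0, 0, -0.004, 0],
  [0, 0, -0.01, 0],
  [0, 0, -0.02, 0],
  [0, 0, -0.035, 0],
  [0, 0, -0.06, 0],
  [0, 0, -0.1, 0],
  [0, 0, -0.15, 0],
  [0, 0, -0.15, 0],
  [0, 0, -0.15, 0],
  [0, 0, -0.15, 0],
  [0, 0, -0.15, 0],
  [0, 0, -0.15, 0],
  [0, 0, -0.15, 0],
  [0, 0, -0.15, 0],
])

```text
clock: 15.38
position: [0.5886, 0.188, 0.4172]
ee_rot: [-2.177, -2.265, 0.0]
force: [0.6, 0.1, 0.0]
width: 0.34
gripper_force: 0.0
```

```bash
python3 q.py; python3 snap.py scene s4 180 70 320 220; python3 -c "
from h import *
a=dict(np.load('last.npz'));b=dict(np.load('s4.npz'))
for d in(a,b): print(fit(d,[.54,.06,.04],[.615,.25,.33],np.radians(2.3),[.59,.17,.26],th0=1.5,free_yaw=True)[0])"
```

```text
(array([ 0.5919,  0.176 ,  0.2611,  1.6152, -0.0021]), 418, np.float64(0.0017010412918864336)) th 92.54255364264726 bar in clamp -16.101651291410317 51.23935032876779
[0.5886 0.188  0.4172] [-0.0872 -0.7994  0.2121] [-0.1257  0.022  -0.0061] 0.33835585166242577
(150, 140, 3) 4.0
[ 0.59187165  0.17597474  0.2610828   1.6151722  -0.0020627 ]
[0.59189338 0.17486648 0.26161486 1.58797428 0.01454914]
```

View pics/s4.png

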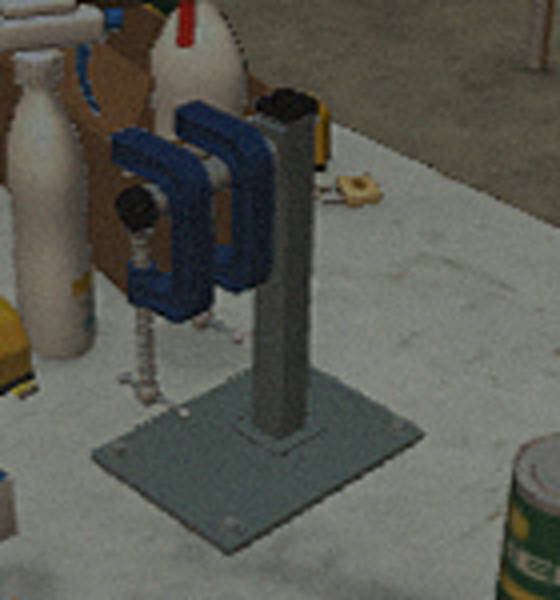

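The clamp hangs upright in front of the other one: jaw at (160,150), arm through the throat, handle at (145,392), the hung clamp undisturbed. I'll let it settle for a moment, then hand in.

Request:
jog_arm([
  [0, 0, -0.03, 0],
  [0, 0, -0.03, 0],
  [0, 0, -0.03, 0],
  [0, 0, -0.03, 0],
  [0, 0, -0.03, 0],
  [0, 0, -0.03, 0],
  [0, 0, -0.03, 0],
  [0, 0, -0.03, 0],
  [0, 0, -0.03, 0],
  [0, 0, -0.03, 0],
  [0, 0, -0.03, 0],
  [0, 0, -0.03, 0],
  [0, 0, -0.03, 0],
  [0, 0, -0.03, 0],
  [0, 0, -0.03, 0],
  [0, 0, -0.03, 0],
])

```text
clock: 17.48
position: [0.5886, 0.188, 0.4472]
ee_rot: [-2.177, -2.265, -0.0]
force: [0.1, -0.3, -0.4]
width: 0.341
gripper_force: 0.0
```

```bash
python3 q.py; python3 -c "
from cell import arm
print(arm.sign_off())"
```

```text
(array([0.5919, 0.1752, 0.2614, 1.5958, 0.0112]), 419, np.float64(0.0017008029320714976)) th 91.4336625627122 bar in clamp -15.704329461975075 51.4407500834759
[0.5886 0.188  0.4472] [-0.792  -0.5605  0.4195] [-0.1232  0.0357 -0.0639] 0.333158505611084
the job is handed in; nothing more can be done
None
```

The blue G-clamp hangs by its fixed jaw on the stand's arm, in front of the other clamp, still and within about 2° of straight by the camera; I handed the job in at about 17.5 s.

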